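# Try the cupboard's new roller catch with a loaded door

### The job

The roller catch on the small steel cupboard has just been replaced and must be tried with the door loaded: stand the blue spray can in the rack on the inside of the open door, push the door shut past the catch until it snaps home and stays shut with nothing touching it, then pull it through the catch and leave it standing wide open again, about as wide as it was, with the can still upright in its rack. Nobody knows where the catch has been set, so feel for the snap and do not force the door on against its stop; do not slam it either, and leave the other things on the bench where they are.

Things in the scene. Friction and masses are not known exactly. Their poses are not given: they have to be found in the camera images.
- door (a joint): Hinge of the cupboard's green door (250 mm wide, 12 mm thick, top edge 160 mm up, set inside the frame), rad: 0 is flush with the cupboard's front; grows as the door swings out towards the robot, to 1.7. Starts at 1.0 to 1.3, turns easily, stays where left. Seen from the robot the hinge is on the left: opening turns the door clockwise seen from above. Latched it rests at an unknown reading between -0.06 and 0.06 (see catch_rail).
- hinge (a point): Point on the door's vertical hinge axis, 145 mm above the bench. Its axes turn with the door: y points along the door from the free edge to the hinge, x is the door's normal, from the outside (post) to the inside (rack), z up.
- post (a point): Black upright round post, 16 mm across, the door's pull: axis 50 mm in front of the door's mid-plane (44 mm off its outer face), 205 mm from the hinge towards the free edge. Free all round from 102 mm to 168 mm above the bench, with a bracket at its foot. This point: on its axis, 145 mm up; its axes are as those of hinge.
- rack (a point): Steel pocket on the inner face of the door that takes one can: 54 mm square inside, walls 43 mm high and 3 mm thick. This point is the middle of the pocket's floor, 28 mm above the bench, 115 mm from the hinge axis along the door and 38 mm inside of the door's mid-plane; its axes are as those of hinge.
- can_mid (a point): Blue spray can with a white cap and white band, 44 mm across, 128 mm tall (the cap, 36 mm across, takes the top 26 mm), about 0.25 kg, standing upright on the bench. This point is its centre, 64 mm above its foot; z is up along the can.
- cupboard: Grey steel cupboard, fixed to the bench, 180 mm deep, 270 mm wide, 170 mm tall, with a solid top; origin at the centre of its underside, its open front faces its own -x.
- catch_rail: Rail (origin at its centre) of the catch in the cupboard. Its brass block with spring roller and stop may be set anywhere over 24 mm. The door's nose, 205 mm from the hinge, meets the roller 0.075 rad before the latched rest (12 to 17 N of slow push at the post), passes it 0.03 rad before, is then drawn in to the stop; short of that it is thrown back. To open: 8 N. Pressing on over 12 N at the stop harms it.
- can_yellow: Yellow spray can with a black cap, same size as the blue one, to be left alone; origin at its foot.
- carton: Cardboard carton 90 x 70 x 60 mm, to be left alone; origin under its centre.
- tub: White plastic tub, 90 mm across, 90 mm tall, to be left alone; origin under its centre.
- bin_blue: Blue parts bin 160 x 100 x 70 mm with a bolt in it, to be left alone; origin under its centre.
- spanner: Steel spanner lying on the bench, to be left alone; origin under its middle.
Mind the look-alikes: they are no part of the job. What is shaped like the part that bears can_mid but red is not meant.

How it is judged:
By the outcome, as a careful person would: the job done as asked, in the order asked, and still so for the second after the job is handed in, with the robot touching nothing.
It also fails if it takes over 72 s, if anything falls off the work surface, if the arm or the gripper's body presses on something with over 40 N, if the wrist force passes 120 N, or if a joint passes its speed limit or range.

### The arm

A 6-joint arm with a two-finger parallel gripper is mounted at the origin on the work surface. World frame = base frame: x ahead of the robot, y to its left, z up, the work surface at z = 0. Lengths are in mm, angles in degrees, forces in N, time in s.
With the tool pointing down it reaches from about 275 to 975 mm from the base axis. Payload 8.4 kg.
Tool frame: the origin (TCP) lies midway between the tips of the shut fingers; the grasp point (between the pads) lies 19 mm behind it; z points along the fingers, y is the line along which they close (so a half turn about z gives the same grasp; the last joint's range is limited). The gripper opens to 92 mm and grips with 3 to 60 N. Pads are 20 mm wide; open, the fingers measure 128 mm over their backs; the gripper's body (75 mm by 189 mm) begins 69 mm behind the grasp point.
Start: joints at [-75.424, 20.225, 93.587, -0, 66.188, -0.138], TCP at [158.74, -604.507, 214.583] pointing down, gripper open.
Joint ranges: [-150.9, 150.9], [-52.94, 120.26], [3.33, 152.33], [-74.26, 254.26], [0, 154.13], [-172.89, 172.89]. Speed limits (degrees/s): [127.2, 127.2, 159.86, 180, 180, 180].

### API

Orientations are given as [roll, pitch, yaw] about the fixed x, y, z axes, in that order (R = Rz(yaw) Ry(pitch) Rx(roll)).
In Python, from plant import env gives the robot as it stands.
- The arm moves only by the tool carry_out, never from a script. Its argument "increments" is a list of rows, each an object of numbers: "x", "y", "z": the shift along the tool's x, y, z in mm; "roll": the turn about the tool's z in degrees. In form: [{"x": .., "y": .., "z": .., "roll": ..}, ...]. A call has 1 to 20 rows; each row is the pose to reach, as a shift and turn from the pose commanded when the call began, along the tool's axes at that moment; what a row does not reach only later rows make up. A row lasts 1/12 s, in which the tool goes at most 41.7 mm and 7.16 degrees, less where a joint would pass 70% of its speed; a pose out of reach is approached as far as the arm can. A call with a gripper value outside its range is refused whole. "jaw" is the gripper's target within -1 to 1 (shut at 1, half-way at 0, fully open at -1), set as the call begins (left out, the last holds). The fingers move at their own pace and stop on an object; "grip_force" is the grip in N (left out, the last holds). Time passes only in rows, so rows that repeat a pose let the fingers close. It gives the time, the measured TCP pose, the force, the opening and the grip force at its end, in the units of the state.
- env.observe(): the state, without advancing time (a new reading comes with each control period).
- env.read_camera(name): name is "side" or "top"; returns the picture (420x560x3 uint8, red, green, blue); there is no depth.
- env.calibration(name): a dict with "fovy" (degrees; the focal length in pixels is half the picture's height over the tangent of half this angle, whatever the lens; pixels are square), "cx", "cy" (the principal point, pixels), "D" ([k1, k2, p1, p2, k3] as OpenCV has them; the pictures are not rectified), "R" (3x3) and "t" (3): a world point X has camera coordinates R X + t. Camera axes: x right, y down, z forward; pixel columns grow to the right and rows downward; lengths in mm; the calibration is good to about 2 mm. A picture is of the moment at which its call begins. calibration takes no time and is no camera call.
- env.close_job(): hands the job in; it is judged then, once.
Trained networks look in the newest picture that a camera, given by its name, has taken for a name from the list of things; names that differ only in an ending like _2 or _b are one class to them, and where a whole thing is asked for, a point or a joint stands for the part that bears it (a point fixed in the world has none). Each returns a list of dicts, best first, with "confidence" (0 to 1); they miss things now and then, are a little off and sometimes report something else, mostly with a low value. They report only what shows in the picture. A call takes as long as a camera call. They do not tell look-alikes from the thing itself.
- env.regions_of(camera, label): "region" (420x560 bool, what is visible of it) and "centre" ([column, row] in pixels, amid what is visible of it).
- env.spot_point(camera, label): "centre" ([column, row] in pixels: a listed point, or the origin of a listed thing).
The state is a dict: "clock": time; "q": joint angles; "qd": joint speeds; "effort": joint torques, N m; "tool_pos": TCP position; "orientation": TCP orientation; "ft_force": force on the tool from outside, world axes, zero at the start; "ft_torque": the same for the moment, N m; "grip_width": finger opening in mm; "finger_force": force on a finger pad.
Only numpy, scipy, OpenCV 4.12 (cv2) and the standard library are available. Lean on these libraries where they do the work, as an engineer would, in place of code of your own. Each camera call takes 0.05 s, during which the arm holds its last target. There are 200 camera calls.

## Working session

There is one attempt and no reset: what is moved stays moved. The work goes in short steps, Python scripts to look and compute and a tool call to move; the robot and the scene stay as the last step left them, time stands still between calls to the robot, and variables do not carry over. Pictures are saved under pics/ and viewed, at most 10 in all, crops included, and the job is handed in when it is done.

Besides the shell and the picture viewer there is one more tool, called after "Call:" as name(argument=value, ...), one argument or row to a line, values as JSON. carry_out: Moves the arm, as the interface text tells. Its arguments: {"type":"object","properties":{"increments":{"type":"array","items":{"type":"object","properties":{"x":{"type":"number"},"y":{"type":"number"},"z":{"type":"number"},"roll":{"type":"number"}}}},"jaw":{"type":"number"},"grip_force":{"type":"number"}},"required":["increments"]}

```bash
mkdir -p pics; ls; cat > h.py <<'E'
import numpy as np,cv2
from plant import env
def cam(n):
    c=env.calibration(n); f=210/np.tan(np.radians(c['fovy'])/2)
    return np.array([[f,0,c['cx']],[0,f,c['cy']],[0,0,1]]),np.array(c['D'],float),np.array(c['R'],float),np.array(c['t'],float)
def ray(n,p):
    K,D,R,t=cam(n); u=cv2.undistortPoints(np.array([[p]],float),K,D)[0,0]
    return -R.T@t, R.T@np.array([u[0],u[1],1])
def atz(n,p,z):
    o,d=ray(n,p); return o+d*(z-o[2])/d[2]
def proj(n,X):
    K,D,R,t=cam(n); return cv2.projectPoints(np.array(X,float).reshape(-1,1,3),cv2.Rodrigues(R)[0],t,K,D)[0][:,0]
def tri(p1,p2):
    A=np.zeros((3,3));b=np.zeros(3);L=[]
    for n,p in(('side',p1),('top',p2)):
        o,d=ray(n,p);d=d/np.linalg.norm(d);P=np.eye(3)-np.outer(d,d);A+=P;b+=P@o;L.append((P,o))
    X=np.linalg.solve(A,b);return X,[np.linalg.norm(P@(X-o)) for P,o in L]
def save(n,f):
    im=env.read_camera(n);cv2.imwrite('pics/'+f,im[:,:,::-1]);return im
E
python3 - <<'E'
from h import *
np.set_printoptions(precision=1,suppress=True)
a=save('side','s0.png');b=save('top','t0.png')
for n in('side','top'):
    K,D,R,t=cam(n);print(n,-R.T@t,K[0,0])
Z=dict(hinge=145,post=145,rack=28,can_mid=64,cupboard=0,can_yellow=0,carton=0,tub=0,bin_blue=0,spanner=0)
for l in Z:
    for n in('side','top'):
        for r in env.spot_point(n,l)[:3]:
            print(l,n,np.array(r['centre']),round(r['confidence'],2),atz(n,r['centre'],Z[l]))
s=env.observe();print(s['clock'],s['tool_pos'],s['orientation'],s['ft_force'])
E
```

```text
pics
side [ 13.9 724.5 803.7] 397.9488376688271
top [ 381.2  -12.7 1573.7] 448.4107202689746
hinge side [281.1 181.7] 0.3 [ 651.1 -116.3  145. ]
hinge top [246.9 170.9] 0.72 [688.3  80.7 145. ]
post side [291.2 231.6] 0.79 [482.6  65.5 145. ]
post side [195.  372.1] 0.4 [390.3 494.3 145. ]
post top [252.8 237. ] 0.98 [473.7  64.4 145. ]
rack side [273.  237.4] 0.93 [594.5   3.2  28. ]
rack top [273.3 202.1] 0.8 [601.3  -2.1  28. ]
rack top [406.8 267.1] 0.46 [ 367.5 -455.5   28. ]
rack top [397. 204.] 0.42 [ 586.3 -433.2   28. ]
can_mid side [347.5 171.5] 0.72 [ 575.  -415.5   64. ]
can_mid side [353.  160.2] 0.58 [ 599.1 -501.4   64. ]
can_mid top [419.8 202.6] 0.6 [ 584.8 -501.4   64. ]
can_mid top [395. 205.] 0.57 [ 578.2 -416.4   64. ]
cupboard side [244.5 215.5] 0.87 [763.6 -57.5   0. ]
can_yellow side [367.7 211. ] 0.64 [ 438.9 -322.3    0. ]
can_yellow side [231.1 206.1] 0.17 [837.5 -71.7   0. ]
can_yellow top [366.2 244.9] 0.68 [ 447.3 -325.1    0. ]
carton side [192.7 370.8] 0.83 [479.6 444.5   0. ]
carton top [145.5 239.3] 0.96 [482.9 445.5   0. ]
tub side [250.  417.4] 0.89 [310.8 447.8   0. ]
tub top [143.7 294.6] 0.89 [293.2 448.4   0. ]
tub top [270.3 201.4] 0.35 [608.    8.6   0. ]
bin_blue side [164.4 312.6] 0.78 [658.3 374.2   0. ]
bin_blue top [165.1 193.4] 0.94 [643.6 379.4   0. ]
spanner side [404.9 199. ] 0.44 [ 365.1 -463.9    0. ]
spanner top [408.1 264.6] 0.74 [ 375.8 -468.5    0. ]
1.1 [ 158.8 -604.5  214.6] [180.   -0.   14.7] [-0.5 -0.5 -1.3]
```

```bash
python3 - <<'E'
import cv2
a=cv2.imread('pics/s0.png');b=cv2.imread('pics/t0.png')
cv2.imwrite('pics/t1.png',cv2.resize(b[120:330,120:400+60],(800,494),interpolation=cv2.INTER_CUBIC))
cv2.imwrite('pics/can.png',cv2.resize(a[110:270,180:420],(800,533),interpolation=cv2.INTER_CUBIC))
E
```

```text
(no output)
```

View pics/t1.png

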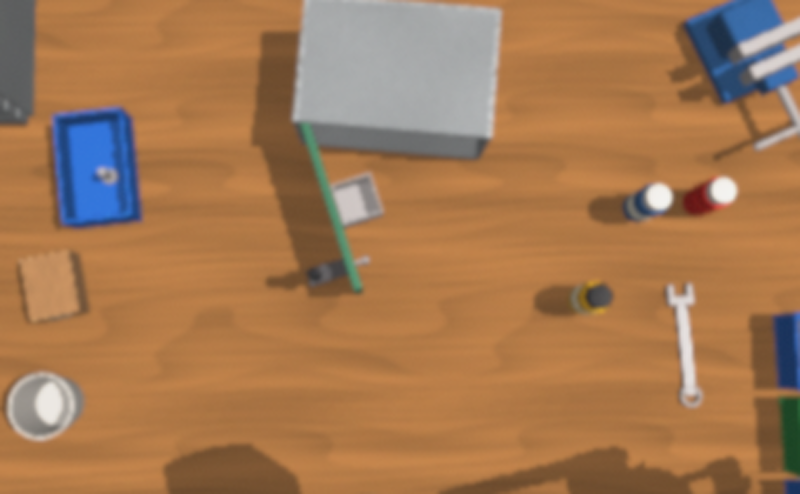

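View pics/can.png

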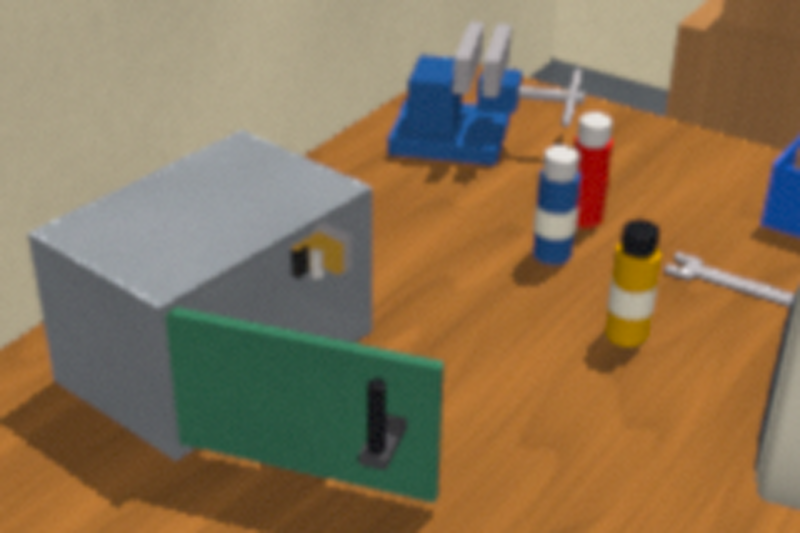

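The top view shows the open green door, with the rack on its right side at about (273,202) and the post at (253,237). The can candidates are blue at side (347,171) / top (395,205), red at side (353,160) / top (420,203), and yellow at top (366,245). The enlarged side crop confirms that the blue-bodied can with the white cap and band, at about (577,-416), is the one meant. Next I'll fit the door geometry.

```bash
cat > door.py <<'E'
from h import *
from scipy.optimize import least_squares
def pts(H,a):
    u=np.array([np.cos(a),np.sin(a)]); n=np.array([-u[1],u[0]]) # inside normal: left of u
    P=lambda l,o,z:np.r_[H+u*l+n*o,z]
    return P
E
python3 - <<'E'
from door import *
np.set_printoptions(precision=1,suppress=True)
# top-cam green mask ends
im=cv2.imread('pics/t0.png').astype(int);g=(im[:,:,1]>im[:,:,2]+25)&(im[:,:,1]>im[:,:,0]+10)
g[:,:220]=0;g[:,300:]=0
ys,xs=np.nonzero(g);print(cv2.minAreaRect(np.c_[xs,ys].astype(np.float32)),ys.min(),ys.max(),xs[ys==ys.min()],xs[ys==ys.max()])
obs=[('top',(252.8,237.),205,-50,145),('side',(291.2,231.6),205,-50,145),('top',(273.3,202.1),115,38,28),('side',(273,237.4),115,38,28),
('top',(246.9,170.9),0,0,145),('top',(272.1,243.8),250,0,160),('side',(312.3,218.6),250,-6,160),('side',(231.6,203),0,-6,160)]
def f(p):
    P=pts(p[:2],p[2]);return np.concatenate([proj(n,P(l,o,z))[0]-px for n,px,l,o,z in obs])
r=least_squares(f,[688,81,np.radians(195)],loss='soft_l1')
H,a=r.x[:2],r.x[2];print(H,np.degrees(a));print(f(r.x).reshape(-1,2))
P=pts(H,a);print('post',P(205,-50,145),'rack',P(115,38,28))
A=atz('top',(244.5,171.8),170);B=atz('top',(329,178),170);print('front edge',A,B,np.degrees(np.arctan2(*(B-A)[1::-1])))
C=atz('top',(250,120),170);print(C)
print('can',tri((347.5,171.5),(395,205)))
for n in('side','top'):
    for x in env.regions_of(n,'can_mid')[:3]:
        m=x['region'];yy,xx=np.nonzero(m);print(n,x['centre'],round(x['confidence'],2),xx.min(),xx.max(),yy.min(),yy.max())
# white cap top of blue can in top view, z~128
for c in [(577,-416)]:
    print(proj('top',[[*c,128],[*c,0]]),proj('side',[[*c,128],[*c,0]]))
E
```

```text
((260.1435546875, 206.95465087890625), (73.97794342041016, 3.914707899093628), 72.47443389892578) 172 242 [248 249 250] [271 272]
[691.6  75.1] 196.86767463544066
[[ 0.3 -2.3]
 [ 1.  -0.1]
 [-2.1  2.5]
 [ 0.1  0.6]
 [ 1.7 -1. ]
 [ 0.2 -0.7]
 [ 1.3  2. ]
 [-3.3  0.1]]
post [480.9  63.5 145. ] rack [592.5   5.4  28. ]
front edge [680.2  86.7 170. ] [ 655.2 -181.9  170. ] -95.31833157729493
[849.8  67.  170. ]
can (array([ 577.3, -417.4,   62.4]), [np.float64(1.237904622519383), np.float64(1.237904622519213)])
side [344.9, 173.5] 0.89 340 353 154 189
side [358.0, 158.7] 0.69 352 363 144 177
top [396.6, 204.0] 0.67 386 404 199 212
top [421.8, 201.7] 0.48 410 432 195 211
[[400.  202.7]
 [390.2 207.8]] [[348.6 155.6]
 [345.6 186.2]]
```

Call:
carry_out(
  increments=[
    {"x":40,"y":-7,"z":0,"roll":-7},
    {"x":80,"y":-13,"z":0,"roll":-14},
    {"x":120,"y":-20,"z":0,"roll":-21},
    {"x":160,"y":-27,"z":0,"roll":-28},
    {"x":200,"y":-33,"z":0,"roll":-35},
    {"x":240,"y":-40,"z":0,"roll":-42},
    {"x":280,"y":-46,"z":0,"roll":-49},
    {"x":320,"y":-53,"z":0,"roll":-56},
    {"x":355,"y":-59,"z":0,"roll":-63},
    {"x":390,"y":-65,"z":0,"roll":-70},
    {"x":420,"y":-70,"z":0,"roll":-77},
    {"x":440,"y":-73,"z":0,"roll":-84},
    {"x":452,"y":-75,"z":0,"roll":-91},
    {"x":452,"y":-75,"z":20,"roll":-92},
    {"x":452,"y":-75,"z":40,"roll":-92},
    {"x":452,"y":-75,"z":50,"roll":-92},
    {"x":452,"y":-75,"z":50,"roll":-92},
  ],
  jaw=-1,
  grip_force=20,
)

```text
clock: 2.62
tool_pos: [575.5, -416.1, 161.6]
orientation: [-179.8, -0.2, 106.7]
ft_force: [-0.8, 0.5, 0.1]
grip_width: 92.1
finger_force: 0.0
```

Call:
carry_out(
  increments=[
    {"z":30},
    {"z":60},
    {"z":84},
    {"z":93},
    {"z":93},
  ],
)

```text
invalid input
```

Call:
carry_out(
  increments=[
    {"z":0},
    {"z":0},
    {"z":0},
    {"z":0},
    {"z":0},
    {"z":0},
    {"z":0},
    {"z":0},
  ],
  jaw=0.3,
)

```text
invalid input
```

Call:
carry_out(
  increments=[
    {"x":0,"y":0,"z":30,"roll":0},
    {"x":0,"y":0,"z":60,"roll":0},
    {"x":0,"y":0,"z":84,"roll":0},
    {"x":0,"y":0,"z":93,"roll":0},
    {"x":0,"y":0,"z":93,"roll":0},
  ],
)

```text
clock: 3.03
tool_pos: [575.7, -416.6, 69.9]
orientation: [-179.9, -0.2, 106.7]
ft_force: [0.3, -0.0, -0.2]
grip_width: 92.0
finger_force: 0.0
```

Call:
carry_out(
  increments=[
    {"x":0,"y":0,"z":0,"roll":0},
    {"x":0,"y":0,"z":0,"roll":0},
    {"x":0,"y":0,"z":0,"roll":0},
    {"x":0,"y":0,"z":0,"roll":0},
    {"x":0,"y":0,"z":0,"roll":0},
    {"x":0,"y":0,"z":0,"roll":0},
    {"x":0,"y":0,"z":0,"roll":0},
    {"x":0,"y":0,"z":0,"roll":0},
  ],
  jaw=0.3,
)

```text
clock: 3.7
tool_pos: [577.1, -417.2, 71.8]
orientation: [180.0, 0.0, 106.7]
ft_force: [0.2, -0.7, 2.3]
grip_width: 43.6
finger_force: 20.0
```

Call:
carry_out(
  increments=[
    {"x":0,"y":0,"z":-20,"roll":0},
    {"x":0,"y":0,"z":-50,"roll":0},
    {"x":0,"y":0,"z":-85,"roll":0},
    {"x":0,"y":0,"z":-110,"roll":0},
    {"x":0,"y":0,"z":-115,"roll":0},
  ],
  grip_force=30,
)

```text
clock: 4.12
tool_pos: [578.7, -418.5, 191.5]
orientation: [179.8, 0.3, 106.7]
ft_force: [0.3, -0.7, -1.9]
grip_width: 43.3
finger_force: 30.0
```

```bash
cat > ov.py <<'E'
from door import *
import sys
def wire(H,a):
    P=pts(H,a);L=[]
    for z in(28,71):
        q=[P(115+s,38+t,z) for s,t in((-30,-30),(30,-30),(30,30),(-30,30),(-30,-30))];L.append(q)
    L.append([P(l,o,160) for l,o in((0,-6),(250,-6),(250,6),(0,6),(0,-6))])
    L.append([P(250,-6,160),P(250,-6,10)])
    L.append([P(205,-50,102),P(205,-50,168)])
    return L
def overlay(n,fn,box,H,a,k=5):
    im=cv2.imread(fn);x,y,w,h=box;c=cv2.resize(im[y:y+h,x:x+w],None,fx=k,fy=k,interpolation=cv2.INTER_CUBIC)
    for l in wire(H,a):
        p=((proj(n,l)-[x,y]+.5)*k).astype(np.int32);cv2.polylines(c,[p],False,(0,0,255),1)
    return c
E
python3 - <<'E'
from ov import *
H=np.array([691.6,75.1]);a=np.radians(196.87)
A=overlay('top','pics/t0.png',(230,160,75,95),H,a);B=overlay('side','pics/s0.png',(225,185,95,95),H,a,4)
h=max(A.shape[0],B.shape[0]);C=np.zeros((h,A.shape[1]+B.shape[1],3),np.uint8);C[:A.shape[0],:A.shape[1]]=A;C[:B.shape[0],A.shape[1]:]=B
cv2.imwrite('pics/ov1.png',C);print(C.shape)
E
```

```text
(475, 755, 3)
```

View pics/ov1.png

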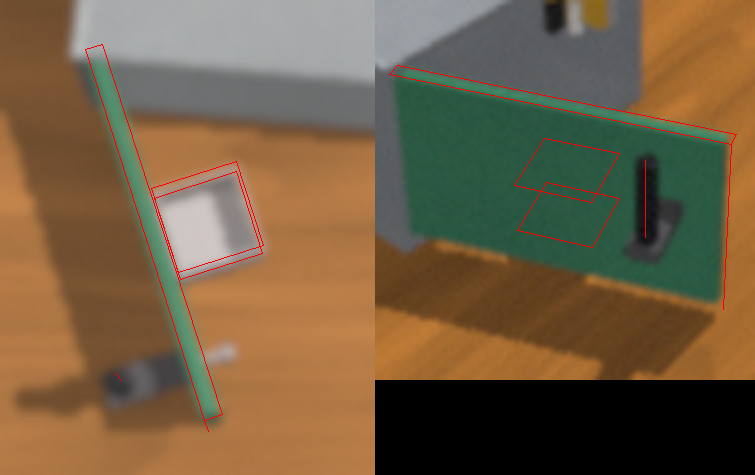

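The overlay shows the fitted wire about 1 px above the door, rack and post in the top view. I'll check that against the can, whose position the grasp has fixed.

```bash
python3 - <<'E'
from ov import *
np.set_printoptions(precision=2,suppress=True)
im=cv2.imread('pics/t0.png');hsv=cv2.cvtColor(im,cv2.COLOR_BGR2HSV).astype(int);S,V=hsv[...,1],hsv[...,2]
m=np.zeros(S.shape,bool);m[195:214,392:408]=1
w=m*np.clip(V-170,0,None)*(S<60)
yy,xx=np.nonzero(w>0);print('cap centroid',xx.mean(),yy.mean(),len(xx))
c=(577.3,-417.3)
th=np.linspace(0,2*np.pi,24)
hull=cv2.convexHull(np.concatenate([proj('top',[[c[0]+18*np.cos(t),c[1]+18*np.sin(t),z] for t in th]) for z in(102,128)]).astype(np.float32))
M=cv2.moments(hull);print('pred',M['m10']/M['m00'],M['m01']/M['m00'],M['m00'])
H=np.array([691.6,75.1]);a=np.radians(196.87);P=pts(H,a)
m=np.zeros(S.shape,bool);m[185:225,258:290]=1
k=m&(S<90);k=cv2.morphologyEx(k.astype(np.uint8),cv2.MORPH_OPEN,np.ones((3,3)))
yy,xx=np.nonzero(k);print('rack',xx.mean(),yy.mean(),len(xx),cv2.minAreaRect(np.c_[xx,yy].astype(np.float32)))
q=np.array([P(115+s,o,z) for s in(-30,30) for o,z in((6,71),(68,71),(68,28))])
hull=cv2.convexHull(proj('top',q).astype(np.float32));M=cv2.moments(hull);print('pred',M['m10']/M['m00'],M['m01']/M['m00'],M['m00'],cv2.minAreaRect(hull))
# local jacobian px per mm
p0=proj('top',[P(115,38,50)])[0];print(proj('top',[P(115,38,50)+[10,0,0],P(115,38,50)+[0,10,0]])-p0)
E
```

```text
cap centroid 399.91089108910893 203.0990099009901 101
pred 399.3778623855215 203.1586715613053 118.26255611516535
rack 270.5078534031414 204.76178010471205 382 ((270.5, 204.5), (19.606117248535156, 19.60611915588379), 71.56504821777344)
pred 270.94529686285955 203.34338692682113 335.6065276961308 ((270.9630432128906, 203.69677734375), (19.077163696289062, 18.368663787841797), 72.0644760131836)
[[-0.05 -2.89]
 [-2.92  0.06]]
```

Call:
carry_out(
  increments=[
    {"x":15,"y":8,"z":0,"roll":0},
    {"x":45,"y":20,"z":0,"roll":0},
    {"x":80,"y":35,"z":0,"roll":0},
    {"x":115,"y":50,"z":0,"roll":0},
    {"x":150,"y":65,"z":0,"roll":0},
    {"x":185,"y":80,"z":0,"roll":0},
    {"x":220,"y":95,"z":0,"roll":0},
    {"x":255,"y":108,"z":0,"roll":0},
    {"x":290,"y":118,"z":0,"roll":0},
    {"x":320,"y":126,"z":0,"roll":0},
    {"x":347,"y":131,"z":0,"roll":0},
    {"x":370,"y":134,"z":0,"roll":0},
    {"x":386,"y":134,"z":0,"roll":0},
    {"x":396,"y":134,"z":5,"roll":0},
    {"x":401,"y":134,"z":15,"roll":0},
    {"x":402,"y":134,"z":25,"roll":0},
    {"x":402,"y":134,"z":33,"roll":0},
    {"x":402,"y":134,"z":36,"roll":0},
    {"x":402,"y":134,"z":36,"roll":0},
  ],
)

```text
clock: 5.7
tool_pos: [588.9, 5.5, 148.9]
orientation: [-179.9, -0.0, 106.7]
ft_force: [0.2, -0.3, -2.7]
grip_width: 43.6
finger_force: 30.0
```

```bash
python3 - <<'E'
from h import *
a=save('side','s2.png');b=save('top','t2.png')
A=cv2.resize(b[150:260,215:315],(500,550),interpolation=cv2.INTER_CUBIC)[:,:,::-1]
B=cv2.resize(a[130:270,220:320],(300,420),interpolation=cv2.INTER_CUBIC)[:,:,::-1]
C=np.zeros((550,800,3),np.uint8);C[:,:500]=A;C[:420,500:]=B;cv2.imwrite('pics/c2.png',C)
s=env.observe();print(s['tool_pos'],s['ft_force'])
E
```

```text
[589.77539041   5.66682499 150.35135174] [-0.47038913  0.44132202 -2.93581236]
```

View pics/c2.png

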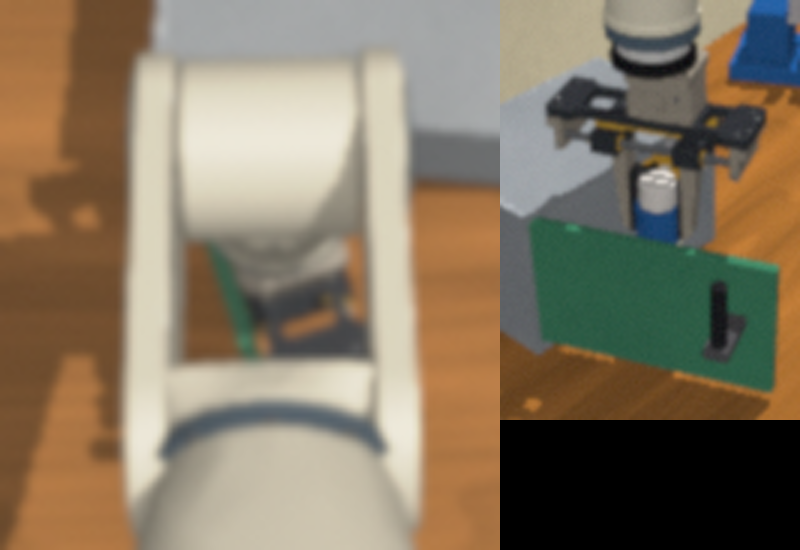

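```bash
python3 - <<'E'
from ov import *
np.set_printoptions(precision=2,suppress=True)
im=cv2.imread('pics/s2.png');hsv=cv2.cvtColor(im,cv2.COLOR_BGR2HSV).astype(int)
h,S,V=hsv[...,0],hsv[...,1],hsv[...,2]
m=np.zeros(S.shape,bool);m[185:215,258:290]=1
b=m&(h>100)&(h<125)&(S>100);yy,xx=np.nonzero(b);print('blue',[ (r,xx[yy==r].min(),xx[yy==r].max()) for r in sorted(set(yy))])
w=m&(S<60)&(V>170);yy,xx=np.nonzero(w);print('white',xx.mean(),xx.min(),xx.max(),yy.min(),yy.max())
t=np.array([589.8,5.7]);print(proj('side',[[*t,206.8],[*t,180.8],[*t,170],[*t,200]]))
g=(h>60)&(h<90)&(S>80);g[:,:200]=0
n,l,st,_=cv2.connectedComponentsWithStats(g.astype(np.uint8));i=1+st[1:,4].argmax();print(st[i])
g=l==i
for c in(240,260,280,300,308):print(c,np.nonzero(g[:,c])[0][[0,-1]])
for r in(215,225,235,245):print(r,np.nonzero(g[r])[0][[0,-1]])
H=np.array([691.6,75.1]);a=np.radians(196.87);P=pts(H,a)
print(proj('side',[P(0,-6,160),P(250,-6,160),P(250,-6,10),P(0,-6,10),P(115,38,206.8),P(115,38,170)]))
for dx,dy in((10,0),(0,10)):print(proj('side',[P(115,38,170)+[dx,dy,0]])-proj('side',[P(115,38,170)]))
E
```

```text
blue [(np.int64(197), np.int64(265), np.int64(265)), (np.int64(198), np.int64(264), np.int64(265)), (np.int64(199), np.int64(265), np.int64(278)), (np.int64(200), np.int64(264), np.int64(278)), (np.int64(201), np.int64(265), np.int64(278)), (np.int64(202), np.int64(265), np.int64(278)), (np.int64(203), np.int64(265), np.int64(278)), (np.int64(204), np.int64(265), np.int64(278)), (np.int64(205), np.int64(265), np.int64(278)), (np.int64(206), np.int64(265), np.int64(278)), (np.int64(207), np.int64(266), np.int64(279)), (np.int64(208), np.int64(266), np.int64(279)), (np.int64(209), np.int64(269), np.int64(278)), (np.int64(210), np.int64(275), np.int64(278))]
white 272.73809523809524 267 277 186 191
[[272.17 188.64]
 [272.41 196.47]
 [272.51 199.66]
 [272.23 190.71]]
[ 230  203   82   57 3035]
240 [204 243]
260 [208 248]
280 [213 252]
300 [217 257]
308 [218 259]
215 [231 292]
225 [232 311]
235 [233 311]
245 [247 310]
[[228.24 203.14]
 [313.59 220.6 ]
 [311.74 261.99]
 [232.78 243.47]
 [271.45 188.27]
 [271.81 199.28]]
[[-2.8  -1.17]]
[[-2.19  1.65]]
```

The side view shows the can held upright behind the door. The blue body spans columns 265–278, which matches the projected tool pose to within a pixel. I'll lower it gently and watch the force.

Call:
carry_out(
  increments=[
    {"x":0,"y":0,"z":3,"roll":0},
    {"x":0,"y":0,"z":6,"roll":0},
    {"x":0,"y":0,"z":9,"roll":0},
    {"x":0,"y":0,"z":11,"roll":0},
    {"x":0,"y":0,"z":13,"roll":0},
    {"x":0,"y":0,"z":13,"roll":0},
    {"x":0,"y":0,"z":13,"roll":0},
  ],
)

```text
clock: 6.38
tool_pos: [589.5, 6.4, 137.5]
orientation: [-180.0, -0.0, 106.7]
ft_force: [-0.6, -0.2, -2.8]
grip_width: 43.6
finger_force: 30.0
```

Call:
carry_out(
  increments=[
    {"x":0,"y":0,"z":4,"roll":0},
    {"x":0,"y":0,"z":9,"roll":0},
    {"x":0,"y":0,"z":14,"roll":0},
    {"x":0,"y":0,"z":19,"roll":0},
    {"x":0,"y":0,"z":24,"roll":0},
    {"x":0,"y":0,"z":28,"roll":0},
    {"x":0,"y":0,"z":31,"roll":0},
    {"x":0,"y":0,"z":33,"roll":0},
    {"x":0,"y":0,"z":33,"roll":0},
    {"x":0,"y":0,"z":33,"roll":0},
  ],
)

```text
clock: 7.22
tool_pos: [589.7, 6.4, 104.6]
orientation: [180.0, 0.0, 106.7]
ft_force: [0.8, 0.6, -2.6]
grip_width: 43.5
finger_force: 30.0
```

Call:
carry_out(
  increments=[
    {"x":0,"y":0,"z":1,"roll":0},
    {"x":0,"y":0,"z":2,"roll":0},
    {"x":0,"y":0,"z":3,"roll":0},
    {"x":0,"y":0,"z":4,"roll":0},
    {"x":0,"y":0,"z":4,"roll":0},
    {"x":0,"y":0,"z":4,"roll":0},
  ],
)

```text
clock: 7.72
tool_pos: [589.5, 6.4, 100.5]
orientation: [-180.0, -0.0, 106.7]
ft_force: [0.9, 0.6, -2.9]
grip_width: 43.5
finger_force: 30.0
```

Call:
carry_out(
  increments=[
    {"x":0,"y":0,"z":0.5,"roll":0},
    {"x":0,"y":0,"z":1,"roll":0},
    {"x":0,"y":0,"z":1.5,"roll":0},
    {"x":0,"y":0,"z":1.5,"roll":0},
    {"x":0,"y":0,"z":1.5,"roll":0},
  ],
)

```text
clock: 8.13
tool_pos: [589.9, 6.3, 99.7]
orientation: [180.0, 0.0, 106.7]
ft_force: [-1.8, -0.6, 5.6]
grip_width: 43.6
finger_force: 30.0
```

Call:
carry_out(
  increments=[
    {"x":0,"y":0,"z":0,"roll":0},
    {"x":0,"y":0,"z":0,"roll":0},
    {"x":0,"y":0,"z":0,"roll":0},
    {"x":0,"y":0,"z":0,"roll":0},
    {"x":0,"y":0,"z":-3,"roll":0},
    {"x":0,"y":0,"z":-10,"roll":0},
    {"x":0,"y":0,"z":-25,"roll":0},
    {"x":0,"y":0,"z":-50,"roll":0},
    {"x":0,"y":0,"z":-80,"roll":0},
    {"x":0,"y":0,"z":-105,"roll":0},
    {"x":0,"y":0,"z":-120,"roll":0},
    {"x":0,"y":0,"z":-120,"roll":0},
  ],
  jaw=-0.4,
)

```text
clock: 9.13
tool_pos: [591.8, 6.4, 223.5]
orientation: [179.6, 0.1, 106.7]
ft_force: [-0.1, 0.2, -0.4]
grip_width: 64.2
finger_force: 0.0
```

```bash
python3 - <<'E'
from h import *
a=save('side','s3.png')
B=cv2.resize(a[130:270,220:320],(500,700)[::1] if 0 else (400,560),interpolation=cv2.INTER_CUBIC)[:,:,::-1]
cv2.imwrite('pics/c3.png',B);s=env.observe();print(s['tool_pos'],s['orientation'],s['q'])
E
```

```text
[590.77723406   6.39635884 221.28635799] [1.79778119e+02 6.30538221e-02 1.06714245e+02] [ 4.73929470e-01  1.67107109e+01  9.76831657e+01  1.66693613e-03
  6.53754617e+01 -1.62411294e+01]
```

View pics/c3.png

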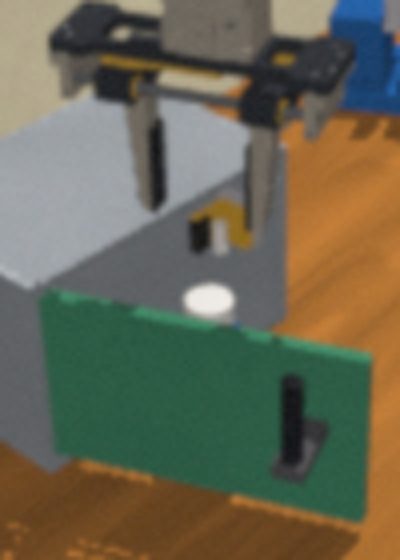

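The can stands in its rack, its white cap at crop (208,298) just above the door edge. Next I move over the post.

Call:
carry_out(
  increments=[
    {"x":7,"y":-7,"z":0,"roll":7},
    {"x":14,"y":-14,"z":0,"roll":14},
    {"x":21,"y":-21,"z":0,"roll":21},
    {"x":28,"y":-28,"z":0,"roll":28},
    {"x":35,"y":-35,"z":0,"roll":35},
    {"x":42,"y":-42,"z":0,"roll":42},
    {"x":48,"y":-49,"z":0,"roll":49},
    {"x":55,"y":-56,"z":0,"roll":56},
    {"x":62,"y":-63,"z":0,"roll":63},
    {"x":69,"y":-70,"z":0,"roll":70},
    {"x":76,"y":-78,"z":0,"roll":77},
    {"x":82,"y":-85,"z":0,"roll":84},
    {"x":87,"y":-90,"z":10,"roll":90},
    {"x":87,"y":-90,"z":22,"roll":90},
    {"x":87,"y":-90,"z":34,"roll":90},
    {"x":87,"y":-90,"z":40,"roll":90},
    {"x":87,"y":-90,"z":40,"roll":90},
  ],
  jaw=0.26,
)

```text
clock: 10.6
tool_pos: [476.8, 63.6, 177.0]
orientation: [-180.0, 0.2, 16.7]
ft_force: [-0.4, 0.1, 0.3]
grip_width: 34.3
finger_force: 0.0
```

```bash
python3 - <<'E'
from h import *
a=save('side','s4.png')
B=cv2.resize(a[130:270,240:340],(500,700)[::1] if 0 else (430,602)[::1],interpolation=cv2.INTER_CUBIC)[:600,:,::-1]
cv2.imwrite('pics/c4.png',B);s=env.observe();print(s['tool_pos'],s['orientation'],s['grip_width'])
E
```

```text
[477.49913085  63.6768151  177.97571464] [-1.79977076e+02  1.44743603e-01  1.67136473e+01] 34.25557181407276
```

View pics/c4.png

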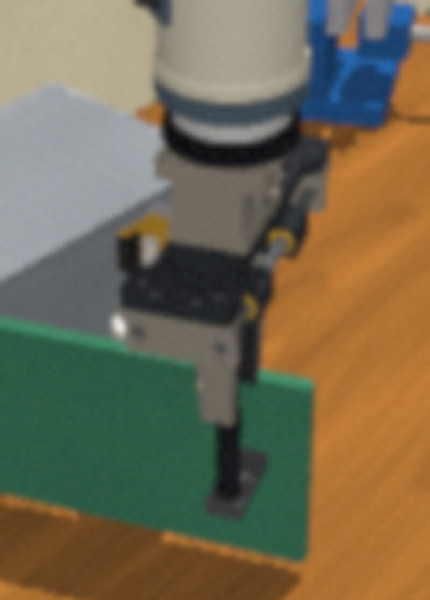

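The outer finger is in front of the post and overlaps it, as expected with this camera angle. Lowering around the post now.

Call:
carry_out(
  increments=[
    {"x":0,"y":0,"z":8,"roll":0},
    {"x":0,"y":0,"z":16,"roll":0},
    {"x":0,"y":0,"z":26,"roll":0},
    {"x":0,"y":0,"z":36,"roll":0},
    {"x":0,"y":0,"z":46,"roll":0},
    {"x":0,"y":0,"z":52,"roll":0},
    {"x":0,"y":0,"z":52,"roll":0},
    {"x":0,"y":0,"z":52,"roll":0},
  ],
)

```text
clock: 11.32
tool_pos: [478.1, 63.8, 126.6]
orientation: [-180.0, 0.1, 16.7]
ft_force: [0.7, 0.7, -0.2]
grip_width: 33.8
finger_force: 0.0
```

Call:
carry_out(
  increments=[
    {"x":0,"y":0,"z":0,"roll":0},
    {"x":0,"y":0,"z":0,"roll":0},
    {"x":0,"y":0,"z":0,"roll":0},
    {"x":0,"y":0,"z":0,"roll":0},
    {"x":0,"y":0,"z":0,"roll":0},
    {"x":0,"y":0,"z":0,"roll":0},
  ],
  jaw=1,
  grip_force=8,
)

```text
clock: 11.82
tool_pos: [478.8, 63.9, 127.5]
orientation: [180.0, -0.1, 16.7]
ft_force: [-0.6, 0.5, 4.6]
grip_width: 16.1
finger_force: 8.0
```

```bash
cat > arc.py <<'E'
import numpy as np,json
H=np.array([691.6,75.1])
def arc(p,yaw,degs):
    y=np.radians(yaw);X=np.array([np.cos(y),np.sin(y)]);Y=np.array([np.sin(y),-np.cos(y)]);r=np.array(p)-H;o=[]
    for d in degs:
        c,s=np.cos(np.radians(d)),np.sin(np.radians(d));v=np.array([[c,-s],[s,c]])@r-r
        o.append(dict(x=round(float(v@X),1),y=round(float(v@Y),1),z=0,roll=-d))
    print(json.dumps(o))
E
python3 -c "
from arc import *
arc((478.8,63.9),16.7,[1,3,6,9,12,15,18,21,24,27,30,33,36,39,42,45,48,51,53,54])"
```

```text
[{"x": -0.8, "y": 3.6, "z": 0, "roll": -1}, {"x": -2.4, "y": 10.9, "z": 0, "roll": -3}, {"x": -4.1, "y": 21.9, "z": 0, "roll": -6}, {"x": -5.3, "y": 33.0, "z": 0, "roll": -9}, {"x": -6.0, "y": 44.1, "z": 0, "roll": -12}, {"x": -6.0, "y": 55.3, "z": 0, "roll": -15}, {"x": -5.4, "y": 66.4, "z": 0, "roll": -18}, {"x": -4.3, "y": 77.5, "z": 0, "roll": -21}, {"x": -2.6, "y": 88.6, "z": 0, "roll": -24}, {"x": -0.3, "y": 99.5, "z": 0, "roll": -27}, {"x": 2.5, "y": 110.3, "z": 0, "roll": -30}, {"x": 5.9, "y": 120.9, "z": 0, "roll": -33}, {"x": 9.9, "y": 131.3, "z": 0, "roll": -36}, {"x": 14.4, "y": 141.5, "z": 0, "roll": -39}, {"x": 19.4, "y": 151.5, "z": 0, "roll": -42}, {"x": 25.0, "y": 161.2, "z": 0, "roll": -45}, {"x": 31.0, "y": 170.5, "z": 0, "roll": -48}, {"x": 37.6, "y": 179.6, "z": 0, "roll": -51}, {"x": 42.2, "y": 185.4, "z": 0, "roll": -53}, {"x": 44.6, "y": 188.3, "z": 0, "roll": -54}]
```

Call:
carry_out(
  increments=[
    {"x":-0.8,"y":3.6,"z":0,"roll":-1},
    {"x":-2.4,"y":10.9,"z":0,"roll":-3},
    {"x":-4.1,"y":21.9,"z":0,"roll":-6},
    {"x":-5.3,"y":33.0,"z":0,"roll":-9},
    {"x":-6.0,"y":44.1,"z":0,"roll":-12},
    {"x":-6.0,"y":55.3,"z":0,"roll":-15},
    {"x":-5.4,"y":66.4,"z":0,"roll":-18},
    {"x":-4.3,"y":77.5,"z":0,"roll":-21},
    {"x":-2.6,"y":88.6,"z":0,"roll":-24},
    {"x":-0.3,"y":99.5,"z":0,"roll":-27},
    {"x":2.5,"y":110.3,"z":0,"roll":-30},
    {"x":5.9,"y":120.9,"z":0,"roll":-33},
    {"x":9.9,"y":131.3,"z":0,"roll":-36},
    {"x":14.4,"y":141.5,"z":0,"roll":-39},
    {"x":19.4,"y":151.5,"z":0,"roll":-42},
    {"x":25.0,"y":161.2,"z":0,"roll":-45},
    {"x":31.0,"y":170.5,"z":0,"roll":-48},
    {"x":37.6,"y":179.6,"z":0,"roll":-51},
    {"x":42.2,"y":185.4,"z":0,"roll":-53},
    {"x":44.6,"y":188.3,"z":0,"roll":-54},
  ],
)

```text
clock: 13.48
tool_pos: [576.8, -103.6, 127.5]
orientation: [179.9, -0.1, 70.8]
ft_force: [2.4, 5.0, 4.6]
grip_width: 15.9
finger_force: 8.0
```

```bash
python3 -c "
from arc import *
y=np.radians(70.7);Y=np.array([np.sin(y),-np.cos(y)]);p=np.array([575.8,-103.7])+6*Y
print(p);arc(p,70.7,[0,1,2,3,4,5])"
```

```text
[ 581.46280571 -105.68308636]
[{"x": 0.0, "y": 0.0, "z": 0, "roll": 0}, {"x": -0.7, "y": 3.6, "z": 0, "roll": -1}, {"x": -1.4, "y": 7.3, "z": 0, "roll": -2}, {"x": -2.0, "y": 10.9, "z": 0, "roll": -3}, {"x": -2.6, "y": 14.5, "z": 0, "roll": -4}, {"x": -3.1, "y": 18.2, "z": 0, "roll": -5}]
```

Call:
carry_out(
  increments=[
    {"x":0,"y":0,"z":0,"roll":0},
    {"x":0,"y":0,"z":0,"roll":0},
    {"x":0,"y":0,"z":0,"roll":0},
    {"x":0,"y":0,"z":0,"roll":0},
    {"x":0,"y":2,"z":0,"roll":0},
    {"x":0,"y":4,"z":0,"roll":0},
    {"x":0,"y":6,"z":0,"roll":0},
    {"x":0,"y":6,"z":0,"roll":0},
    {"x":0,"y":6,"z":0,"roll":0},
  ],
  jaw=0.39,
)

```text
clock: 14.23
tool_pos: [581.0, -105.7, 127.1]
orientation: [180.0, 0.0, 70.7]
ft_force: [1.1, 0.8, 0.1]
grip_width: 28.0
finger_force: 0.0
```

Call:
carry_out(
  increments=[
    {"x":-0.4,"y":1.8,"z":0,"roll":-0.5},
    {"x":-0.7,"y":3.6,"z":0,"roll":-1},
    {"x":-1.1,"y":5.4,"z":0,"roll":-1.5},
    {"x":-1.4,"y":7.3,"z":0,"roll":-2},
    {"x":-1.7,"y":9.1,"z":0,"roll":-2.5},
    {"x":-2.0,"y":10.9,"z":0,"roll":-3},
    {"x":-2.3,"y":12.7,"z":0,"roll":-3.5},
    {"x":-2.6,"y":14.5,"z":0,"roll":-4},
    {"x":-2.6,"y":14.5,"z":0,"roll":-4},
  ],
)

```text
clock: 14.98
tool_pos: [594.2, -113.1, 127.1]
orientation: [180.0, -0.0, 74.8]
ft_force: [0.9, 0.2, -0.0]
grip_width: 28.0
finger_force: 0.0
```

```bash
python3 -c "
from arc import *
arc([585.5,-118.5],74.7,[.3,.6,.9,1.2,1.5,1.8,2.1,2.4,2.7,3,4,5,6,7,8,9,10,11,12])"
```

```text
[{"x": -0.3, "y": 1.1, "z": 0, "roll": -0.3}, {"x": -0.5, "y": 2.3, "z": 0, "roll": -0.6}, {"x": -0.8, "y": 3.4, "z": 0, "roll": -0.9}, {"x": -1.0, "y": 4.5, "z": 0, "roll": -1.2}, {"x": -1.3, "y": 5.6, "z": 0, "roll": -1.5}, {"x": -1.5, "y": 6.8, "z": 0, "roll": -1.8}, {"x": -1.7, "y": 7.9, "z": 0, "roll": -2.1}, {"x": -2.0, "y": 9.0, "z": 0, "roll": -2.4}, {"x": -2.2, "y": 10.2, "z": 0, "roll": -2.7}, {"x": -2.4, "y": 11.3, "z": 0, "roll": -3}, {"x": -3.1, "y": 15.1, "z": 0, "roll": -4}, {"x": -3.6, "y": 18.9, "z": 0, "roll": -5}, {"x": -4.2, "y": 22.7, "z": 0, "roll": -6}, {"x": -4.6, "y": 26.6, "z": 0, "roll": -7}, {"x": -5.0, "y": 30.4, "z": 0, "roll": -8}, {"x": -5.4, "y": 34.2, "z": 0, "roll": -9}, {"x": -5.6, "y": 38.1, "z": 0, "roll": -10}, {"x": -5.8, "y": 41.9, "z": 0, "roll": -11}, {"x": -6.0, "y": 45.8, "z": 0, "roll": -12}]
```

Call:
carry_out(
  increments=[
    {"x":-0.3,"y":1.1,"z":0,"roll":-0.3},
    {"x":-0.5,"y":2.3,"z":0,"roll":-0.6},
    {"x":-0.8,"y":3.4,"z":0,"roll":-0.9},
    {"x":-1.0,"y":4.5,"z":0,"roll":-1.2},
    {"x":-1.3,"y":5.6,"z":0,"roll":-1.5},
  ],
)

```text
clock: 15.4
tool_pos: [598.9, -115.6, 127.1]
orientation: [-180.0, -0.0, 76.2]
ft_force: [0.0, -0.2, -0.2]
grip_width: 27.7
finger_force: 0.1
```

Call:
carry_out(
  increments=[
    {"x":-0.3,"y":1.1,"z":0,"roll":-0.3},
    {"x":-0.5,"y":2.3,"z":0,"roll":-0.6},
    {"x":-0.8,"y":3.4,"z":0,"roll":-0.9},
    {"x":-1.0,"y":4.5,"z":0,"roll":-1.2},
  ],
)

```text
clock: 15.73
tool_pos: [603.1, -117.7, 127.1]
orientation: [180.0, 0.0, 77.4]
ft_force: [0.3, 0.9, 0.9]
grip_width: 28.1
finger_force: 0.1
```

Call:
carry_out(
  increments=[
    {"x":-0.3,"y":1.1,"z":0,"roll":-0.3},
    {"x":-0.5,"y":2.3,"z":0,"roll":-0.6},
    {"x":-0.8,"y":3.4,"z":0,"roll":-0.9},
  ],
)

```text
clock: 15.98
tool_pos: [606.2, -119.3, 127.1]
orientation: [180.0, -0.0, 78.3]
ft_force: [-0.4, -0.3, -0.6]
grip_width: 27.9
finger_force: 0.1
```

Call:
carry_out(
  increments=[
    {"x":-0.3,"y":1.1,"z":0,"roll":-0.3},
    {"x":-0.5,"y":2.3,"z":0,"roll":-0.6},
    {"x":-0.8,"y":3.4,"z":0,"roll":-0.9},
  ],
)

```text
clock: 16.23
tool_pos: [609.4, -120.7, 127.1]
orientation: [180.0, -0.0, 79.2]
ft_force: [-0.5, 1.4, 0.1]
grip_width: 28.3
finger_force: 0.1
```

Call:
carry_out(
  increments=[
    {"x":-0.3,"y":1.1,"z":0,"roll":-0.3},
    {"x":-0.5,"y":2.3,"z":0,"roll":-0.6},
    {"x":-0.5,"y":2.3,"z":0,"roll":-0.6},
  ],
)

```text
clock: 16.48
tool_pos: [611.7, -121.7, 127.1]
orientation: [180.0, 0.0, 79.8]
ft_force: [-0.3, 0.1, -0.1]
grip_width: 28.3
finger_force: 0.0
```

Call:
carry_out(
  increments=[
    {"x":-0.3,"y":1.1,"z":0,"roll":-0.3},
    {"x":-0.5,"y":2.3,"z":0,"roll":-0.6},
    {"x":-0.5,"y":2.3,"z":0,"roll":-0.6},
  ],
)

```text
clock: 16.73
tool_pos: [613.8, -122.6, 127.1]
orientation: [180.0, 0.0, 80.4]
ft_force: [0.3, 0.0, -1.2]
grip_width: 28.1
finger_force: 0.0
```

Call:
carry_out(
  increments=[
    {"x":-0.3,"y":1.1,"z":0,"roll":-0.3},
    {"x":-0.5,"y":2.3,"z":0,"roll":-0.6},
    {"x":-0.5,"y":2.3,"z":0,"roll":-0.6},
  ],
)

```text
clock: 16.98
tool_pos: [616.0, -123.5, 127.1]
orientation: [180.0, 0.0, 81.0]
ft_force: [0.8, 0.1, -0.0]
grip_width: 28.0
finger_force: 0.0
```

Call:
carry_out(
  increments=[
    {"x":-0.3,"y":1.1,"z":0,"roll":-0.3},
    {"x":-0.5,"y":2.3,"z":0,"roll":-0.6},
    {"x":-0.5,"y":2.3,"z":0,"roll":-0.6},
  ],
)

```text
clock: 17.23
tool_pos: [618.2, -124.3, 127.1]
orientation: [180.0, 0.0, 81.6]
ft_force: [-0.0, 0.5, 0.4]
grip_width: 28.2
finger_force: 0.0
```

Call:
carry_out(
  increments=[
    {"x":-0.3,"y":1.1,"z":0,"roll":-0.3},
    {"x":-0.5,"y":2.3,"z":0,"roll":-0.6},
    {"x":-0.5,"y":2.3,"z":0,"roll":-0.6},
  ],
)

```text
clock: 17.48
tool_pos: [620.4, -125.1, 127.1]
orientation: [180.0, 0.0, 82.2]
ft_force: [0.5, 0.3, -0.2]
grip_width: 28.2
finger_force: 0.0
```

```bash
python3 - <<'E'
from h import *
a=save('side','s5.png')
B=cv2.resize(a[140:290,200:340],(600,643)[::1] if 0 else (560,600),interpolation=cv2.INTER_CUBIC)[:,:,::-1]
cv2.imwrite('pics/c5.png',B)
E
```

```text
(no output)
```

View pics/c5.png

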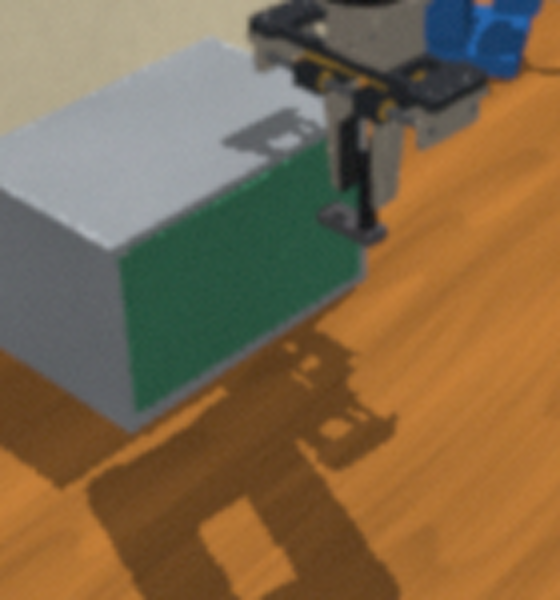

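The side view shows the door almost flush, with the post between the fingers and no catch force yet. I'll keep creeping.

Call:
carry_out(
  increments=[
    {"x":-0.3,"y":1.1,"z":0,"roll":-0.3},
    {"x":-0.5,"y":2.3,"z":0,"roll":-0.6},
    {"x":-0.5,"y":2.3,"z":0,"roll":-0.6},
  ],
)

```text
clock: 17.78
tool_pos: [621.3, -125.4, 127.0]
orientation: [-179.9, -0.0, 82.8]
ft_force: [-4.7, 1.9, 3.5]
grip_width: 28.0
finger_force: 2.5
```

Call:
carry_out(
  increments=[
    {"x":-0.3,"y":1.1,"z":0,"roll":-0.3},
    {"x":-0.5,"y":2.3,"z":0,"roll":-0.6},
    {"x":-0.5,"y":2.3,"z":0,"roll":-0.6},
  ],
)

```text
clock: 18.03
tool_pos: [622.5, -125.8, 126.9]
orientation: [-179.7, -0.1, 83.4]
ft_force: [-8.5, 4.8, 6.5]
grip_width: 28.1
finger_force: 4.4
```

Call:
carry_out(
  increments=[
    {"x":-0.3,"y":1.1,"z":0,"roll":-0.3},
    {"x":-0.5,"y":2.3,"z":0,"roll":-0.6},
    {"x":-0.5,"y":2.3,"z":0,"roll":-0.6},
  ],
)

```text
clock: 18.28
tool_pos: [626.0, -127.0, 127.0]
orientation: [-179.9, -0.0, 84.0]
ft_force: [-3.2, 2.2, 2.3]
grip_width: 28.2
finger_force: 1.6
```

Call:
carry_out(
  increments=[
    {"x":-0.3,"y":1.1,"z":0,"roll":-0.3},
    {"x":-0.3,"y":1.1,"z":0,"roll":-0.3},
  ],
)

```text
clock: 18.45
tool_pos: [628.3, -128.0, 127.1]
orientation: [180.0, 0.0, 84.3]
ft_force: [-1.4, 0.0, 0.1]
grip_width: 27.8
finger_force: 0.3
```

Call:
carry_out(
  increments=[
    {"x":0,"y":0,"z":0,"roll":0},
    {"x":0,"y":0,"z":0,"roll":0},
    {"x":0,"y":0,"z":0,"roll":0},
  ],
)

```text
clock: 18.7
tool_pos: [628.3, -128.1, 127.1]
orientation: [180.0, 0.0, 84.3]
ft_force: [-0.1, 0.3, -0.2]
grip_width: 28.2
finger_force: 0.0
```

```bash
python3 - <<'E'
from ov import *
a=save('side','s6.png');b=cv2.imread('pics/s5.png')
B=cv2.resize(a[140:290,200:340],(560,600),interpolation=cv2.INTER_CUBIC)[:,:,::-1]
cv2.imwrite('pics/c6.png',B[:400,200:])
s=env.observe();print(s['tool_pos'],s['ft_force'],s['finger_force'])
E
```

```text
[ 628.2258417  -128.00879805  127.18292594] [-0.79073733  0.66246272 -0.31304582] 0.0
```

View pics/c6.png

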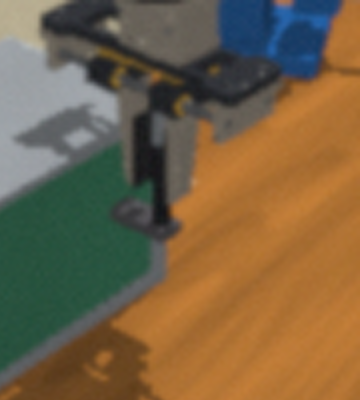

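The force fell to zero, and the post has moved away from the outer finger (post at crop column 160, finger at 180), so the door has snapped home with nothing touching it. I'll hold here, then pull gently.

Call:
carry_out(
  increments=[
    {"x":0,"y":0,"z":0,"roll":0},
    {"x":0,"y":0,"z":0,"roll":0},
    {"x":0,"y":0,"z":0,"roll":0},
    {"x":0,"y":0,"z":0,"roll":0},
    {"x":0,"y":0,"z":0,"roll":0},
    {"x":0,"y":0,"z":0,"roll":0},
    {"x":0,"y":0,"z":0,"roll":0},
    {"x":0,"y":0,"z":0,"roll":0},
    {"x":0,"y":0,"z":0,"roll":0},
    {"x":0,"y":0,"z":0,"roll":0},
    {"x":0,"y":0,"z":0,"roll":0},
    {"x":0,"y":0,"z":0,"roll":0},
    {"x":0,"y":0,"z":0,"roll":0},
    {"x":0,"y":0,"z":0,"roll":0},
  ],
)

```text
clock: 19.92
tool_pos: [627.9, -127.8, 127.1]
orientation: [-180.0, -0.0, 84.3]
ft_force: [0.5, 0.2, 0.0]
grip_width: 28.0
finger_force: 0.0
```

```bash
python3 -c "
from arc import *
from plant import env
s=env.observe();print(s['tool_pos'],s['ft_force'],s['finger_force'])
arc([628.3,-128.1],84.3,[-.3,-.6,-.9,-1.2,-1.5,-1.8,-2.1,-2.4])"
```

```text
[ 627.87498984 -127.82504599  127.07033626] [0.50832845 0.23170124 0.03563285] 0.0
[{"x": 0.2, "y": -1.1, "z": 0, "roll": 0.3}, {"x": 0.5, "y": -2.2, "z": 0, "roll": 0.6}, {"x": 0.7, "y": -3.3, "z": 0, "roll": 0.9}, {"x": 0.9, "y": -4.4, "z": 0, "roll": 1.2}, {"x": 1.2, "y": -5.4, "z": 0, "roll": 1.5}, {"x": 1.4, "y": -6.5, "z": 0, "roll": 1.8}, {"x": 1.7, "y": -7.6, "z": 0, "roll": 2.1}, {"x": 2.0, "y": -8.7, "z": 0, "roll": 2.4}]
```

Call:
carry_out(
  increments=[
    {"x":0.2,"y":-1.1,"z":0,"roll":0.3},
    {"x":0.5,"y":-2.2,"z":0,"roll":0.6},
    {"x":0.7,"y":-3.3,"z":0,"roll":0.9},
    {"x":0.9,"y":-4.4,"z":0,"roll":1.2},
    {"x":0.9,"y":-4.4,"z":0,"roll":1.2},
  ],
)

```text
clock: 20.33
tool_pos: [623.3, -126.4, 127.1]
orientation: [-180.0, -0.0, 83.1]
ft_force: [-0.4, -0.9, -1.2]
grip_width: 27.9
finger_force: 0.0
```

Call:
carry_out(
  increments=[
    {"x":0.2,"y":-1.1,"z":0,"roll":0.3},
    {"x":0.5,"y":-2.2,"z":0,"roll":0.6},
    {"x":0.5,"y":-2.2,"z":0,"roll":0.6},
  ],
)

```text
clock: 20.58
tool_pos: [621.2, -125.6, 127.1]
orientation: [-180.0, -0.0, 82.5]
ft_force: [-0.2, 0.6, 0.2]
grip_width: 28.1
finger_force: 0.0
```

Call:
carry_out(
  increments=[
    {"x":0.2,"y":-1.1,"z":0,"roll":0.3},
    {"x":0.5,"y":-2.2,"z":0,"roll":0.6},
    {"x":0.5,"y":-2.2,"z":0,"roll":0.6},
  ],
)

```text
clock: 20.83
tool_pos: [619.1, -124.9, 127.1]
orientation: [-180.0, -0.0, 81.9]
ft_force: [-0.2, 0.4, -0.1]
grip_width: 27.9
finger_force: 0.0
```

Call:
carry_out(
  increments=[
    {"x":0.2,"y":-1.1,"z":0,"roll":0.3},
    {"x":0.5,"y":-2.2,"z":0,"roll":0.6},
    {"x":0.5,"y":-2.2,"z":0,"roll":0.6},
  ],
)

```text
clock: 21.08
tool_pos: [617.0, -124.1, 127.1]
orientation: [-180.0, -0.0, 81.3]
ft_force: [-0.7, 0.5, -0.5]
grip_width: 28.0
finger_force: 0.0
```

Call:
carry_out(
  increments=[
    {"x":0.2,"y":-1.1,"z":0,"roll":0.3},
    {"x":0.5,"y":-2.2,"z":0,"roll":0.6},
    {"x":0.5,"y":-2.2,"z":0,"roll":0.6},
  ],
)

```text
clock: 21.33
tool_pos: [614.9, -123.3, 127.1]
orientation: [-180.0, -0.0, 80.7]
ft_force: [0.6, 0.3, -0.5]
grip_width: 28.3
finger_force: 0.0
```

```bash
python3 - <<'E'
from h import *
a=save('side','s7.png')
L=[]
for f in('s5','s6','s7'):
    b=cv2.imread(f'pics/{f}.png');L.append(cv2.resize(b[165:205,265:310],(265,236),interpolation=cv2.INTER_CUBIC))
cv2.imwrite('pics/c7.png',np.hstack(L))
E
```

```text
(no output)
```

View pics/c7.png

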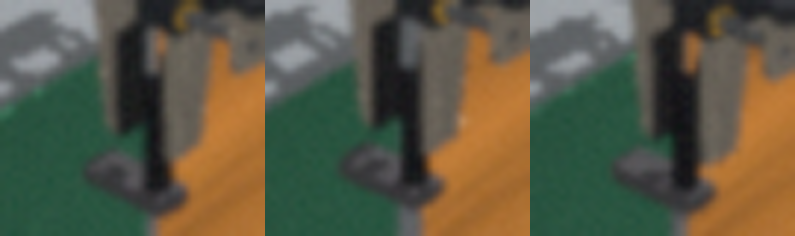

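In the third panel the post has drifted back out about 8 mm compared with the second. So the roller had only been pushed to near its crest and then threw the door back; the door never latched. I'll push again, further past the crest, still short of the stop.

```bash
python3 -c "
from arc import *
arc([614.9,-123.3],80.7,[.3,.6,.9,1.2,1.5,1.8,2.1,2.4,2.7,3,3.3,3.6,3.9,4.2,4.5,4.8])
arc([628.3,-128.0],84.3,[.3,.6,.9,1.2])"
```

```text
[{"x": -0.2, "y": 1.1, "z": 0, "roll": -0.3}, {"x": -0.4, "y": 2.2, "z": 0, "roll": -0.6}, {"x": -0.7, "y": 3.3, "z": 0, "roll": -0.9}, {"x": -0.9, "y": 4.4, "z": 0, "roll": -1.2}, {"x": -1.1, "y": 5.5, "z": 0, "roll": -1.5}, {"x": -1.3, "y": 6.6, "z": 0, "roll": -1.8}, {"x": -1.5, "y": 7.7, "z": 0, "roll": -2.1}, {"x": -1.6, "y": 8.8, "z": 0, "roll": -2.4}, {"x": -1.8, "y": 9.9, "z": 0, "roll": -2.7}, {"x": -2.0, "y": 11.0, "z": 0, "roll": -3}, {"x": -2.2, "y": 12.1, "z": 0, "roll": -3.3}, {"x": -2.3, "y": 13.2, "z": 0, "roll": -3.6}, {"x": -2.5, "y": 14.3, "z": 0, "roll": -3.9}, {"x": -2.6, "y": 15.4, "z": 0, "roll": -4.2}, {"x": -2.8, "y": 16.5, "z": 0, "roll": -4.5}, {"x": -2.9, "y": 17.6, "z": 0, "roll": -4.8}]
[{"x": -0.2, "y": 1.1, "z": 0, "roll": -0.3}, {"x": -0.4, "y": 2.2, "z": 0, "roll": -0.6}, {"x": -0.6, "y": 3.3, "z": 0, "roll": -0.9}, {"x": -0.9, "y": 4.4, "z": 0, "roll": -1.2}]
```

Call:
carry_out(
  increments=[
    {"x":-0.3,"y":1.1,"z":0,"roll":-0.3},
    {"x":-0.5,"y":2.2,"z":0,"roll":-0.6},
    {"x":-0.8,"y":3.4,"z":0,"roll":-0.9},
    {"x":-1.0,"y":4.5,"z":0,"roll":-1.2},
    {"x":-1.2,"y":5.6,"z":0,"roll":-1.5},
  ],
)

```text
clock: 21.8
tool_pos: [620.6, -125.4, 127.0]
orientation: [-180.0, -0.0, 82.2]
ft_force: [-0.8, 0.2, -0.1]
grip_width: 27.8
finger_force: 0.6
```

Call:
carry_out(
  increments=[
    {"x":-0.3,"y":1.1,"z":0,"roll":-0.3},
    {"x":-0.5,"y":2.2,"z":0,"roll":-0.6},
    {"x":-0.8,"y":3.4,"z":0,"roll":-0.9},
  ],
)

```text
clock: 22.05
tool_pos: [621.8, -125.8, 126.9]
orientation: [-179.7, -0.1, 83.1]
ft_force: [-10.4, 5.5, 7.8]
grip_width: 28.2
finger_force: 5.2
```

Call:
carry_out(
  increments=[
    {"x":-0.3,"y":1.1,"z":0,"roll":-0.3},
    {"x":-0.5,"y":2.2,"z":0,"roll":-0.6},
  ],
)

```text
clock: 22.22
tool_pos: [623.7, -126.5, 126.8]
orientation: [-179.7, -0.1, 83.7]
ft_force: [-7.2, 4.4, 4.9]
grip_width: 28.3
finger_force: 3.7
```

Call:
carry_out(
  increments=[
    {"x":-0.3,"y":1.1,"z":0,"roll":-0.3},
    {"x":-0.5,"y":2.2,"z":0,"roll":-0.6},
  ],
)

```text
clock: 22.38
tool_pos: [627.3, -127.7, 126.9]
orientation: [-179.9, -0.0, 84.3]
ft_force: [-1.7, 1.9, 0.4]
grip_width: 28.2
finger_force: 0.9
```

Call:
carry_out(
  increments=[
    {"x":-0.2,"y":1.1,"z":0,"roll":-0.3},
    {"x":-0.4,"y":2.2,"z":0,"roll":-0.6},
    {"x":-0.4,"y":2.2,"z":0,"roll":-0.6},
  ],
)

```text
clock: 22.63
tool_pos: [630.9, -129.1, 127.2]
orientation: [179.9, 0.0, 84.9]
ft_force: [0.0, -0.2, -0.4]
grip_width: 28.3
finger_force: 0.0
```

Call:
carry_out(
  increments=[
    {"x":-0.2,"y":1.1,"z":0,"roll":-0.3},
    {"x":-0.2,"y":1.1,"z":0,"roll":-0.3},
  ],
)

```text
clock: 22.8
tool_pos: [631.6, -129.2, 127.1]
orientation: [180.0, 0.0, 85.2]
ft_force: [-0.1, 0.2, -1.0]
grip_width: 28.0
finger_force: 0.0
```

```bash
cat > tm.py <<'E'
from h import *
def shift(f):
    k=8;r=cv2.imread('pics/s6.png');b=cv2.imread('pics/'+f)
    up=lambda i:cv2.resize(i,None,fx=k,fy=k,interpolation=cv2.INTER_CUBIC)
    t=up(r[188:204,274:298]);s=up(b[182:210,264:308])
    m=cv2.matchTemplate(s,t,cv2.TM_CCOEFF_NORMED);_,v,_,p=cv2.minMaxLoc(m);print(f,p[0]/k-10,p[1]/k-6,round(v,3))
E
python3 - <<'E'
from tm import *
save('side','s8.png');[shift(f) for f in('s5.png','s6.png','s7.png','s8.png')]
# px shift per mm of post motion at bracket, moving +x
print(proj('side',[[625,-127,95],[635,-130.5,95]]))
E
```

```text
s5.png 1.375 1.125 0.984
s6.png 0.0 0.0 1.0
s7.png 1.25 1.25 0.952
s8.png -1.125 -0.75 0.973
[[289.89575233 196.17466006]
 [287.99109476 194.65266467]]
```

The matched patch puts the door about 6 mm further in than before, ahead of the finger with zero force, so it has latched. I'll back off to mid-play, hold a second and check that it stays.

Call:
carry_out(
  increments=[
    {"x":0.2,"y":-1.1,"z":0,"roll":0.3},
    {"x":0.5,"y":-2.2,"z":0,"roll":0.6},
    {"x":0.5,"y":-2.2,"z":0,"roll":0.6},
    {"x":0.5,"y":-2.2,"z":0,"roll":0.6},
    {"x":0.5,"y":-2.2,"z":0,"roll":0.6},
    {"x":0.5,"y":-2.2,"z":0,"roll":0.6},
    {"x":0.5,"y":-2.2,"z":0,"roll":0.6},
    {"x":0.5,"y":-2.2,"z":0,"roll":0.6},
    {"x":0.5,"y":-2.2,"z":0,"roll":0.6},
    {"x":0.5,"y":-2.2,"z":0,"roll":0.6},
    {"x":0.5,"y":-2.2,"z":0,"roll":0.6},
    {"x":0.5,"y":-2.2,"z":0,"roll":0.6},
    {"x":0.5,"y":-2.2,"z":0,"roll":0.6},
    {"x":0.5,"y":-2.2,"z":0,"roll":0.6},
    {"x":0.5,"y":-2.2,"z":0,"roll":0.6},
    {"x":0.5,"y":-2.2,"z":0,"roll":0.6},
  ],
)

```text
clock: 24.18
tool_pos: [629.1, -128.4, 127.1]
orientation: [-180.0, -0.0, 84.6]
ft_force: [0.0, -0.7, 0.5]
grip_width: 27.9
finger_force: 0.0
```

```bash
python3 - <<'E'
from tm import *
save('side','s9.png');shift('s9.png');s=env.observe();print(s['tool_pos'],s['ft_force'],s['finger_force'])
E
```

```text
s9.png -1.0 -0.625 0.958
[ 629.06542322 -128.38376944  127.0931016 ] [ 0.49715005  0.2715271  -0.06330334] 0.0
```

The door stays shut and untouched. Now pulling it open.

Call:
carry_out(
  increments=[
    {"x":0.2,"y":-1.1,"z":0,"roll":0.3},
    {"x":0.5,"y":-2.2,"z":0,"roll":0.6},
    {"x":0.7,"y":-3.3,"z":0,"roll":0.9},
    {"x":0.7,"y":-3.3,"z":0,"roll":0.9},
  ],
)

```text
clock: 24.57
tool_pos: [625.5, -127.3, 127.0]
orientation: [-180.0, -0.0, 83.7]
ft_force: [0.6, 0.3, -0.2]
grip_width: 27.8
finger_force: 0.0
```

Call:
carry_out(
  increments=[
    {"x":0.2,"y":-1.1,"z":0,"roll":0.3},
    {"x":0.5,"y":-2.2,"z":0,"roll":0.6},
    {"x":0.5,"y":-2.2,"z":0,"roll":0.6},
  ],
)

```text
clock: 24.82
tool_pos: [623.7, -126.6, 127.1]
orientation: [180.0, 0.0, 83.1]
ft_force: [0.5, -0.1, 0.2]
grip_width: 28.3
finger_force: 0.1
```

Call:
carry_out(
  increments=[
    {"x":0.2,"y":-1.1,"z":0,"roll":0.3},
    {"x":0.5,"y":-2.2,"z":0,"roll":0.6},
    {"x":0.5,"y":-2.2,"z":0,"roll":0.6},
  ],
)

```text
clock: 25.07
tool_pos: [623.1, -126.3, 127.2]
orientation: [179.8, 0.0, 82.5]
ft_force: [5.4, -1.0, -5.8]
grip_width: 28.0
finger_force: 3.4
```

Call:
carry_out(
  increments=[
    {"x":0.2,"y":-1.1,"z":0,"roll":0.3},
    {"x":0.5,"y":-2.2,"z":0,"roll":0.6},
    {"x":0.5,"y":-2.2,"z":0,"roll":0.6},
  ],
)

```text
clock: 25.32
tool_pos: [620.8, -125.5, 127.2]
orientation: [179.8, 0.0, 81.9]
ft_force: [5.3, -2.3, -4.7]
grip_width: 28.1
finger_force: 2.9
```

Call:
carry_out(
  increments=[
    {"x":0.2,"y":-1.1,"z":0,"roll":0.3},
    {"x":0.5,"y":-2.2,"z":0,"roll":0.6},
    {"x":0.7,"y":-3.3,"z":0,"roll":0.9},
  ],
)

```text
clock: 25.57
tool_pos: [616.8, -124.2, 127.1]
orientation: [179.9, 0.0, 81.0]
ft_force: [2.9, -0.9, -1.5]
grip_width: 28.0
finger_force: 1.0
```

Call:
carry_out(
  increments=[
    {"x":0.2,"y":-1.1,"z":0,"roll":0.3},
    {"x":0.5,"y":-2.2,"z":0,"roll":0.6},
    {"x":0.7,"y":-3.3,"z":0,"roll":0.9},
  ],
)

```text
clock: 25.82
tool_pos: [612.6, -122.5, 127.0]
orientation: [-179.9, -0.0, 80.1]
ft_force: [0.0, -0.1, 0.7]
grip_width: 28.0
finger_force: 0.0
```

Call:
carry_out(
  increments=[
    {"x":0.2,"y":-1.1,"z":0,"roll":0.3},
    {"x":0.5,"y":-2.2,"z":0,"roll":0.6},
    {"x":0.7,"y":-3.3,"z":0,"roll":0.9},
    {"x":1.0,"y":-4.4,"z":0,"roll":1.2},
  ],
)

```text
clock: 26.15
tool_pos: [608.8, -120.9, 127.1]
orientation: [-180.0, -0.0, 78.9]
ft_force: [-0.3, 0.4, 0.6]
grip_width: 28.2
finger_force: 0.0
```

Through the catch. I'll grip the post lightly and swing the door back open.

Call:
carry_out(
  increments=[
    {"x":0,"y":0,"z":0,"roll":0},
    {"x":0,"y":0,"z":0,"roll":0},
    {"x":0,"y":0,"z":0,"roll":0},
    {"x":0,"y":0,"z":0,"roll":0},
    {"x":0,"y":0,"z":0,"roll":0},
    {"x":0,"y":0,"z":0,"roll":0},
  ],
  jaw=1,
  grip_force=8,
)

```text
clock: 26.65
tool_pos: [609.1, -120.9, 127.2]
orientation: [180.0, -0.0, 78.9]
ft_force: [-0.4, 1.0, 1.8]
grip_width: 16.0
finger_force: 8.0
```

```bash
python3 -c "
from arc import *
from plant import env
s=env.observe();p=s['tool_pos'];y=s['orientation'][2];print(p,y,s['grip_width'])
arc(p[:2],y,[-.5,-1.5,-3,-5,-8,-11,-14,-17,-20,-23,-26,-29,-32,-35,-38,-41,-43,-45,-46,-46])
d=np.radians(-46);q=np.array(p[:2])-H;q=H+np.array([[np.cos(d),-np.sin(d)],[np.sin(d),np.cos(d)]])@q;print(q)
arc(q,y-46,[-.5,-1.5,-3,-5,-7,-9,-11,-13,-15,-16.5,-17.5,-18,-18])"
```

```text
[ 609.13373761 -120.94520149  127.16741782] 78.91215645950815 15.993304901000926
[{"x": 0.4, "y": -1.8, "z": 0, "roll": 0.5}, {"x": 1.2, "y": -5.4, "z": 0, "roll": 1.5}, {"x": 2.5, "y": -10.8, "z": 0, "roll": 3}, {"x": 4.6, "y": -18.0, "z": 0, "roll": 5}, {"x": 8.0, "y": -28.6, "z": 0, "roll": 8}, {"x": 12.1, "y": -38.9, "z": 0, "roll": 11}, {"x": 16.6, "y": -49.1, "z": 0, "roll": 14}, {"x": 21.7, "y": -59.0, "z": 0, "roll": 17}, {"x": 27.3, "y": -68.6, "z": 0, "roll": 20}, {"x": 33.4, "y": -77.9, "z": 0, "roll": 23}, {"x": 40.0, "y": -86.9, "z": 0, "roll": 26}, {"x": 47.1, "y": -95.5, "z": 0, "roll": 29}, {"x": 54.5, "y": -103.8, "z": 0, "roll": 32}, {"x": 62.5, "y": -111.6, "z": 0, "roll": 35}, {"x": 70.8, "y": -119.0, "z": 0, "roll": 38}, {"x": 79.4, "y": -126.0, "z": 0, "roll": 41}, {"x": 85.4, "y": -130.4, "z": 0, "roll": 43}, {"x": 91.6, "y": -134.6, "z": 0, "roll": 45}, {"x": 94.7, "y": -136.6, "z": 0, "roll": 46}, {"x": 94.7, "y": -136.6, "z": 0, "roll": 46}]
[493.29100445  -1.76317548]
[{"x": 0.4, "y": -1.8, "z": 0, "roll": 0.5}, {"x": 1.2, "y": -5.4, "z": 0, "roll": 1.5}, {"x": 2.5, "y": -10.8, "z": 0, "roll": 3}, {"x": 4.6, "y": -18.0, "z": 0, "roll": 5}, {"x": 6.8, "y": -25.1, "z": 0, "roll": 7}, {"x": 9.3, "y": -32.0, "z": 0, "roll": 9}, {"x": 12.1, "y": -38.9, "z": 0, "roll": 11}, {"x": 15.1, "y": -45.7, "z": 0, "roll": 13}, {"x": 18.3, "y": -52.4, "z": 0, "roll": 15}, {"x": 20.9, "y": -57.4, "z": 0, "roll": 16.5}, {"x": 22.6, "y": -60.6, "z": 0, "roll": 17.5}, {"x": 23.5, "y": -62.2, "z": 0, "roll": 18}, {"x": 23.5, "y": -62.2, "z": 0, "roll": 18}]
```

Call:
carry_out(
  increments=[
    {"x":0.4,"y":-1.8,"z":0,"roll":0.5},
    {"x":1.2,"y":-5.4,"z":0,"roll":1.5},
    {"x":2.5,"y":-10.8,"z":0,"roll":3},
    {"x":4.6,"y":-18.0,"z":0,"roll":5},
    {"x":8.0,"y":-28.6,"z":0,"roll":8},
    {"x":12.1,"y":-38.9,"z":0,"roll":11},
    {"x":16.6,"y":-49.1,"z":0,"roll":14},
    {"x":21.7,"y":-59.0,"z":0,"roll":17},
    {"x":27.3,"y":-68.6,"z":0,"roll":20},
    {"x":33.4,"y":-77.9,"z":0,"roll":23},
    {"x":40.0,"y":-86.9,"z":0,"roll":26},
    {"x":47.1,"y":-95.5,"z":0,"roll":29},
    {"x":54.5,"y":-103.8,"z":0,"roll":32},
    {"x":62.5,"y":-111.6,"z":0,"roll":35},
    {"x":70.8,"y":-119.0,"z":0,"roll":38},
    {"x":79.4,"y":-126.0,"z":0,"roll":41},
    {"x":85.4,"y":-130.4,"z":0,"roll":43},
    {"x":91.6,"y":-134.6,"z":0,"roll":45},
    {"x":94.7,"y":-136.6,"z":0,"roll":46},
    {"x":94.7,"y":-136.6,"z":0,"roll":46},
  ],
)

```text
clock: 28.32
tool_pos: [492.1, -1.5, 127.1]
orientation: [-180.0, 0.1, 32.9]
ft_force: [-3.4, -1.8, 3.7]
grip_width: 15.5
finger_force: 8.0
```

Call:
carry_out(
  increments=[
    {"x":0.4,"y":-1.8,"z":0,"roll":0.5},
    {"x":1.2,"y":-5.4,"z":0,"roll":1.5},
    {"x":2.5,"y":-10.8,"z":0,"roll":3},
    {"x":4.6,"y":-18.0,"z":0,"roll":5},
    {"x":6.8,"y":-25.1,"z":0,"roll":7},
    {"x":9.3,"y":-32.0,"z":0,"roll":9},
    {"x":12.1,"y":-38.9,"z":0,"roll":11},
    {"x":15.1,"y":-45.7,"z":0,"roll":13},
    {"x":18.3,"y":-52.4,"z":0,"roll":15},
    {"x":20.9,"y":-57.4,"z":0,"roll":16.5},
    {"x":22.6,"y":-60.6,"z":0,"roll":17.5},
    {"x":23.5,"y":-62.2,"z":0,"roll":18},
    {"x":23.5,"y":-62.2,"z":0,"roll":18},
    {"x":23.5,"y":-62.2,"z":0,"roll":18},
  ],
)

```text
clock: 29.48
tool_pos: [478.2, 63.1, 127.1]
orientation: [-180.0, 0.1, 14.9]
ft_force: [-5.5, -1.1, 7.4]
grip_width: 15.7
finger_force: 8.0
```

Call:
carry_out(
  increments=[
    {"x":0,"y":0,"z":0,"roll":0},
    {"x":0,"y":0,"z":0,"roll":0},
    {"x":0,"y":0,"z":0,"roll":0},
    {"x":0,"y":0,"z":0,"roll":0},
    {"x":0,"y":0,"z":0,"roll":0},
    {"x":0,"y":0,"z":-10,"roll":0},
    {"x":0,"y":0,"z":-25,"roll":0},
    {"x":0,"y":0,"z":-50,"roll":0},
    {"x":0,"y":0,"z":-80,"roll":0},
    {"x":0,"y":0,"z":-110,"roll":0},
    {"x":0,"y":0,"z":-140,"roll":0},
    {"x":0,"y":0,"z":-160,"roll":0},
    {"x":0,"y":0,"z":-170,"roll":0},
    {"x":0,"y":0,"z":-170,"roll":0},
  ],
  jaw=0.3,
)

```text
clock: 30.65
tool_pos: [480.2, 63.3, 299.7]
orientation: [180.0, -0.3, 14.9]
ft_force: [1.0, 0.2, 1.4]
grip_width: 31.9
finger_force: 0.0
```

```bash
python3 - <<'E'
from h import *
a=save('side','s10.png')
cv2.imwrite('pics/c10.png',cv2.resize(a[110:270,180:420],(800,533),interpolation=cv2.INTER_CUBIC)[:,:,::-1])
s=env.observe();print(s['tool_pos'],s['ft_force'],s['clock'],s['grip_width'])
E
```

```text
[479.38385916  63.21044443 297.7633463 ] [-0.12708019 -0.06946002 -0.47975194] 30.7 32.35421961059289
```

View pics/c10.png

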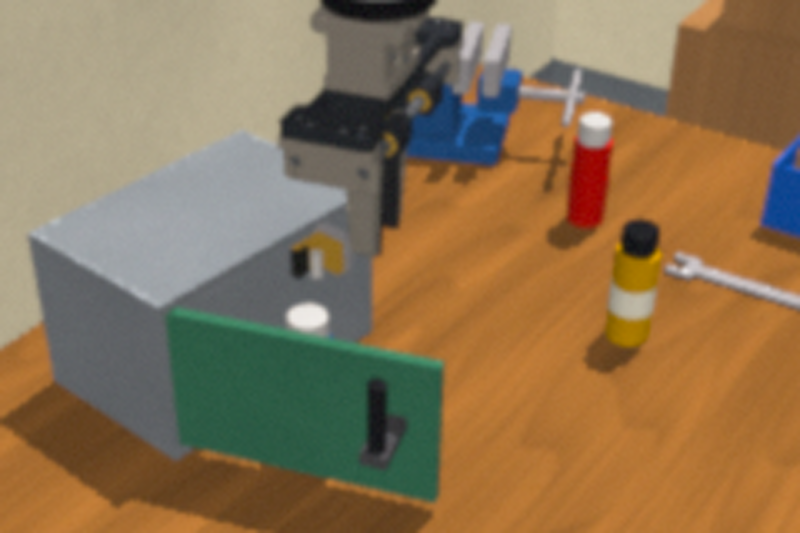

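The door is back at its original angle (free edge at crop column 441, as at the start). The can's cap is upright above the rack at (308,318), the other things are unmoved, and the gripper is clear.

```bash
python3 -c "
from plant import env
print(env.close_job())"
```

```text
the job is handed in; nothing more can be done
None
```

The job is handed in: the blue can is upright in its rack, and the door latched on the second push (the first stopped just short of the snap), stayed shut untouched for about a second, and now stands open at its original angle.

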